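# Stack the freshly pressed drawer front between two others

### The arm

A 6-joint arm with a two-finger parallel gripper is mounted at the origin on the work surface. World frame = base frame: x ahead of the robot, y to its left, z up, the work surface at z = 0. Lengths are in m, angles in rad, forces in N, time in s.
With the tool pointing down it reaches from about 0.4 to 0.825 m from the base axis. Payload 7 kg.
Tool frame: the origin (TCP) lies on the centre line of the jaws, within the pads' length; the fingertips stand 22 mm ahead of it and the grasp point (between the pads) lies 3 mm ahead of it; z points along the fingers, y is the line along which they close (so a half turn about z gives the same grasp; the last joint's range is limited). The gripper opens to 88 mm and grips with 3 to 60 N. Pads are 19 mm wide; open, the fingers measure 130 mm over their backs; the gripper's body (78 mm by 193 mm) begins 47 mm behind the grasp point.
Start: joints at [-0.995, 0.359, 0.012, 0, -1.224, -0.288], TCP at [0.192, -0.647, 0.249] pointing down, gripper open.
Joint ranges: [-3.07, 3.07], [-1.43, 2.12], [-1.02, 1.25], [-3.03, 1.67], [-3.05, -0], [-3.03, 3.03]. Speed limits (rad/s): [2.39, 2.39, 3.01, 3.14, 3.14, 3.14].

### API

Orientations are given as [roll, pitch, yaw] about the fixed x, y, z axes, in that order (R = Rz(yaw) Ry(pitch) Rx(roll)).
In Python, from station import arm gives the robot as it stands.
- The arm moves only by the tool arm_command, never from a script. Its argument "series" is one flat list of numbers, 7 for each row, row after row: the turn, a rotation vector about the tool's x, y, z each as a share of 90 degrees, from -1 to 1, then the shift along the tool's x, y, z each as a share of 0.1 m, from -1 to 1, then the opening, from 0 (shut) to 1 (fully open). A call has 1 to 8 rows; each row is the pose to reach, as a shift and turn from the pose commanded when the call began, along the tool's axes at that moment; what a row does not reach only later rows make up. A row lasts 1/8 s, in which the tool goes at most 62.5 mm and 10.7 degrees, less where a joint would pass 70% of its speed; a pose out of reach is approached as far as the arm can. A call with a number of a shift or a turn outside -1 to 1 is refused whole. A call with a gripper value outside its range is refused whole. The fingers move at their own pace and stop on an object; "force" is the grip in N (left out, the last holds). Time passes only in rows, so rows that repeat a pose let the fingers close. It gives the time, the measured TCP pose, the force, the opening and the grip force at its end, in the units of the state.
- arm.get_state(): the state, without advancing time (a new reading comes with each control period).
- arm.grab_frame(name): name is "scene" or "top" or "wrist"; returns the picture (420x560x3 uint8, blue, green, red); there is no depth.
- arm.camera_model(name): a dict with "fovy" (degrees; the focal length in pixels is half the picture's height over the tangent of half this angle, whatever the lens; pixels are square), "cx", "cy" (the principal point, pixels), "pose" (4x4, takes a point from camera to world coordinates). Camera axes: x right, y down, z forward; pixel columns grow to the right and rows downward; lengths in m; the calibration is good to about 2 mm. A picture is of the moment at which its call begins: read the wrist's pose just before it. camera_model takes no time and is no camera call; for the wrist camera it gives the pose at the moment of the call.
- arm.job_done(): hands the job in; it is judged then, once.
The state is a dict: "t": time; "q": joint angles; "qd": joint speeds; "joint_efforts": joint torques, N m; "eef_pos": TCP position; "ee_rot": TCP orientation; "force": force on the tool from outside, world axes, zero at the start; "moment": the same for the moment, N m; "width": finger opening in m; "gripper_force": force on a finger pad.
Only numpy, scipy, OpenCV 4.12 (cv2) and the standard library are available. Lean on these libraries where they do the work, as an engineer would, in place of code of your own. Each camera call takes 0.05 s, during which the arm holds its last target. There are 200 camera calls.

### The job

Lift the freshly pressed drawer front out of the open aluminium mould and stack it squarely on the drawer front that lies on the plywood board, then stack the loose drawer front from the bench on top, so that the fresh one stays flat while it sets. All three must end face up with their edges lined up, set down gently rather than dropped, with the bottom one left where it lies; leave the other things on the bench alone.

Things in the scene. Friction and masses are not known exactly. Their poses are not given: they have to be found in the camera images.
- pressed_panel: brown wood-fibre drawer front 150 x 60 mm (x, y), 24 mm thick in all: an 18 mm slab with a raised field 120 x 36 mm, 6 mm high, on its face (+z, up). Same end for end. Origin: centre of flat underside. 0.15 kg, loose. It starts lying in the mould's cavity, its underside 10 mm above the bench, and stands 14 mm out of the cavity.
- bottom_panel: brown wood-fibre drawer front 150 x 60 mm (x, y), 24 mm thick in all: an 18 mm slab with a raised field 120 x 36 mm, 6 mm high, on its face (+z, up). Same end for end. Origin: centre of flat underside. 0.15 kg, loose. It starts on the plywood board, its underside 12 mm above the bench, and is the bottom of the pile.
- cover_panel: brown wood-fibre drawer front 150 x 60 mm (x, y), 24 mm thick in all: an 18 mm slab with a raised field 120 x 36 mm, 6 mm high, on its face (+z, up). Same end for end. Origin: centre of flat underside. 0.15 kg, loose. It starts lying by itself directly on the bench, and goes on top of the pile.
- mould: open aluminium press mould, fixed: 200 x 116 mm (x, y), 20 mm high; cavity in the middle 154 x 64 mm, floor 10 mm above the bench. Mid-way in each long wall (+y and -y) a 60 mm wide gap, open outwards, lets a finger reach the panel's side down to the cavity floor's level. Four 12 mm guide pins at the corners reach 38 mm above the bench. Origin: centre of underside.
- board: flat plywood board fixed to the bench under the bottom panel, 200 mm (x) by 110 mm (y), 12 mm thick. Origin at the centre of its underside.
- flask: blue drinking bottle with black cap, 72 mm diameter, 220 mm tall, standing; bystander. Origin at the centre of its foot.
- glue: white glue bottle, 56 mm diameter, 150 mm tall, standing; bystander. Origin at the centre of its foot.
- offcut: dark block of wood 50 x 110 x 45 mm (x, y, z), lying beyond the work; bystander. Origin at the centre of its underside.
- screwdriver: screwdriver lying beyond the work, about 200 mm long along its x; bystander.
Things that resemble listed ones, but are neither listed nor needed, are in the scene too. Leave any black or green look-alike of the cover_panel alone.

How it is judged:
At the end, for the whole second after the job is handed in: Fresh panel on the bottom panel and cover panel on the fresh one, both face up, level (0.06 rad) and at rest, each within 7 mm of the bottom panel's centre along its length and width and within 0.1 rad of its direction (end for end is the same); bottom panel moved less than 15 mm (x of pressed_panel in the frame of bottom_panel between -0.007 and 0.007 m and y of pressed_panel in the frame of bottom_panel between -0.007 and 0.007 m and z of pressed_panel in the frame of bottom_panel between 0.02 and 0.028 m and angle between the x axis of each of pressed_panel, cover_panel and the x axis of bottom_panel, either way round below 0.1 rad and angle between each of pressed_panel, cover_panel, bottom_panel's own z axis and vertical below 0.06 rad and linear speed of each of pressed_panel, cover_panel, bottom_panel below 0.02 m/s and angular speed of each of pressed_panel, cover_panel below 0.1 rad/s and x of cover_panel in the frame of bottom_panel between -0.007 and 0.007 m and y of cover_panel in the frame of bottom_panel between -0.007 and 0.007 m and z of cover_panel in the frame of bottom_panel between 0.043 and 0.053 m and distance of bottom_panel from where it was at the start of the episode below 0.015 m); the robot touches nothing.
It fails at once if the fresh panel is dropped (falling freely faster than 0.5 m/s, a drop of about 13 mm) (contact force between pressed_panel and anything else below 0.01 N and linear speed of pressed_panel above 0.5 m/s).
It fails at once if the cover panel is dropped (falling freely faster than 0.5 m/s, a drop of about 13 mm) (contact force between cover_panel and anything else below 0.01 N and linear speed of cover_panel above 0.5 m/s).
It fails at once if a bystander (flask, glue bottle, offcut or screwdriver) is moved more than 30 mm (distance of any of flask, glue, offcut, screwdriver from where it was at the start of the episode above 0.03 m).
It also fails if it takes over 64 s, if anything falls off the work surface, if the arm or the gripper's body presses on something with over 40 N, if the wrist force passes 120 N, or if a joint passes its speed limit or range.

## Working session

There is one attempt and no reset: what is moved stays moved. The work goes in short steps, Python scripts to look and compute and a tool call to move; the robot and the scene stay as the last step left them, time stands still between calls to the robot, and variables do not carry over. Pictures are saved under pics/ and viewed, at most 10 in all, crops included, and the job is handed in when it is done.

Besides the shell and the picture viewer there is one more tool, called after "Emit:" by a JSON object that holds its "api" and its "payload", one argument or row to a line. arm_command: Moves the arm, as the interface text tells. Its arguments: {"type":"object","properties":{"series":{"type":"array"},"force":{"type":"number"}},"required":["series"]}

```bash
mkdir -p pics; ls; python3 - <<'E'
from station import arm
import cv2,numpy as np
print(arm.get_state())
for n in("scene","top"):
    im=arm.grab_frame(n);cv2.imwrite(f"pics/{n}0.png",im);m=arm.camera_model(n);print(n,m["fovy"],m["cx"],m["cy"],np.round(m["pose"],4).tolist(), [k for k in m])
E
```

```text
pics
{'t': 0.0, 'q': array([-9.94859853e-01,  3.59394666e-01,  1.10462772e-02, -3.74869774e-04,
       -1.22412453e+00, -2.88107227e-01]), 'qd': array([ 0.00062452, -0.00024492, -0.00030243, -0.00058755,  0.00082849,
        0.00014663]), 'joint_efforts': array([-3.29181212e-04, -5.82721174e+01,  2.93075484e+01,  6.99774876e+00,
        7.04835678e-03, -1.70997755e-04]), 'eef_pos': array([ 0.19146343, -0.6467835 ,  0.24760771]), 'ee_rot': array([ 3.13988503e+00, -1.38557338e-04, -2.85389095e+00]), 'force': array([0.58784312, 0.69848198, 0.95124729]), 'moment': array([0.01388921, 0.02279694, 0.01134062]), 'gripper_force': 0.0, 'width': 0.08747120055795847}
scene 54.625541774808 274.14068783177146 214.3696490150804 [[0.442, 0.7555, -0.4836, 1.1566], [0.897, -0.3723, 0.2382, -0.2969], [-0.0001, -0.5391, -0.8422, 1.1341], [0.0, 0.0, 0.0, 1.0]] ['fovy', 'cx', 'cy', 'pose']
top 49.745897222230866 280.2234252577146 219.54762021357575 [[-0.0223, -0.9962, 0.0843, 0.4513], [-0.9994, 0.02, -0.0276, 0.0215], [0.0258, -0.0849, -0.9961, 1.1759], [0.0, 0.0, 0.0, 1.0]] ['fovy', 'cx', 'cy', 'pose']
```

View pics/top0.png

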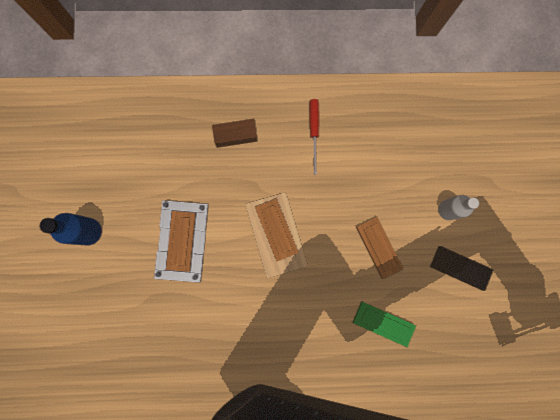

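View pics/scene0.png

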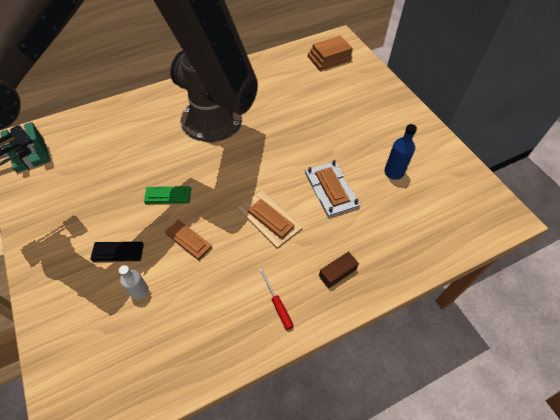

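Top view: the mould with the fresh panel is at (181,241), the board with the bottom panel at (275,230), and a brown loose panel at (379,246). The look-alikes are black (461,268) and green (384,324). The scene view also shows a brown stack at (330,52) near the bench edge. Next I'll turn these pixels into coarse positions and check the wrist camera's mounting.

```bash
cat > h.py <<'E'
from station import arm
import cv2,numpy as np
from scipy.spatial.transform import Rotation as R
def cast(m,px,z,H=420):
    f=H/2/np.tan(np.radians(m["fovy"])/2);P=np.array(m["pose"])
    px=np.atleast_2d(px).astype(float)
    d=np.c_[(px-[m["cx"],m["cy"]])/f,np.ones(len(px))]@P[:3,:3].T
    return P[:3,3]+d*((z-P[2,3])/d[:,2:])
def proj(m,X):
    f=210/np.tan(np.radians(m["fovy"])/2);P=np.array(m["pose"])
    c=(np.atleast_2d(X)-P[:3,3])@P[:3,:3]
    return c[:,:2]/c[:,2:]*f+[m["cx"],m["cy"]]
def go(p,yaw,p0=None,yaw0=None):
    "share numbers from tool pose p0,yaw0 (pointing down) to p,yaw"
    s=arm.get_state()
    p0=s["eef_pos"] if p0 is None else np.array(p0); yaw0=s["ee_rot"][2] if yaw0 is None else yaw0
    A=R.from_euler("xyz",[np.pi,0,yaw0]);B=R.from_euler("xyz",[np.pi,0,yaw])
    return np.round((A.inv()*B).as_rotvec()/(np.pi/2),3),np.round(A.inv().apply(np.array(p)-p0)/.1,3)
E
python3 - <<'E'
from h import *
m=arm.camera_model("top")
for n,p,z in[("mould panel",(181,241),.034),("bottom",(275,230),.036),("cover",(379,246),.024),("black",(461,268),.024),("green",(384,324),.024),("flask",(85,229),0),("glue",(452,212),0)]:print(n,cast(m,p,z)[0].round(3))
ms=arm.camera_model("scene")
for n,p,z in[("mould panel",(333,186),.034),("bottom",(271,218),.036),("cover",(189,240),.024),("stack",(330,46),.05)]:print(n,cast(ms,p,z)[0].round(3))
w=arm.camera_model("wrist");s=arm.get_state();T=R.from_euler("xyz",s["ee_rot"])
P=np.array(w["pose"]);print(w["fovy"],w["cx"],w["cy"]);print("cam in tool",T.inv().apply(P[:3,3]-s["eef_pos"]).round(3));print((T.as_matrix().T@P[:3,:3]).round(3))
im=cv2.imread("pics/top0.png");c=cv2.resize(im[190:350,340:500],(640,640),interpolation=cv2.INTER_CUBIC);cv2.imwrite("pics/crop.png",c)
E
```

```text
mould panel [0.499 0.24  0.034]
bottom [0.522 0.004 0.036]
cover [ 0.476 -0.261  0.024]
black [ 0.415 -0.47   0.024]
green [ 0.28  -0.266  0.024]
flask [0.537 0.492 0.   ]
glue [ 0.562 -0.464  0.   ]
mould panel [0.511 0.242 0.034]
bottom [ 0.534 -0.001  0.036]
cover [ 0.487 -0.263  0.024]
stack [-0.132  0.606  0.05 ]
68.94074803517046 281.2504626522353 214.4302855435685
cam in tool [ 0.068  0.    -0.136]
[[-0.    -0.967 -0.255]
 [ 1.    -0.     0.   ]
 [-0.    -0.255  0.967]]
```

View pics/crop.png

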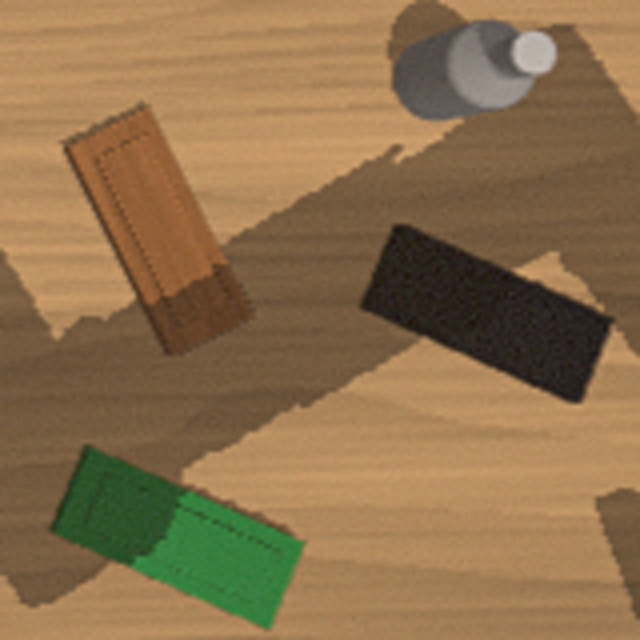

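The lone brown panel at top pixel (379,246) lies flat on the bench, lighter brown with its raised field visible. The black one (461,268) and green one (384,324) are look-alikes, and the brown stack at scene (330,52) is not a lone panel on the bench and sits behind the robot. So the cover panel is the one at (379,246). I'll go above it with the wrist camera.

```bash
python3 - <<'E'
from h import *
r=np.radians
print(go([.48,-.262,.2],r(-152.4)))
print(go([.528,.002,.2],r(-159),[.48,-.262,.2],r(-152.4)))
print(go([.505,.241,.2],r(-185.5),[.528,.002,.2],r(-159)))
E
```

```text
(array([ 0.   ,  0.   , -0.124]), array([-3.859,  2.872,  0.477]))
(array([ 0.   , -0.   ,  0.073]), array([-1.648,  2.117,  0.   ]))
(array([ 0.   , -0.   ,  0.294]), array([-0.642,  2.314,  0.   ]))
```

Emit:
{"api": "arm_command", "payload": {
  "series": [0,0,0,-0.965,0.718,0,1,0,0,0,-0.965,0.718,0,1,0,0,0,-0.965,0.718,0,1]
}}

```text
t: 0.48
eef_pos: [0.2656, -0.5484, 0.2488]
ee_rot: [3.141, 0.001, -2.85]
force: [0.8, -0.3, 0.7]
width: 0.0878
gripper_force: 0.0
```

Emit:
{"api": "arm_command", "payload": {
  "series": [0,0,0,-0.965,0.718,0,1,0,0,0,-0.965,0.718,0,1,0,0,0,-0.965,0.718,0,1]
}}

```text
t: 0.85
eef_pos: [0.3375, -0.4528, 0.2487]
ee_rot: [3.142, 0.0, -2.85]
force: [0.2, -0.6, -0.7]
width: 0.0875
gripper_force: 0.0
```

Emit:
{"api": "arm_command", "payload": {
  "series": [0,0,0,-0.965,0.718,0.2,1,0,0,0,-0.965,0.718,0.2,1,0,0,0,-0.965,0.718,0.2,1]
}}

```text
t: 1.23
eef_pos: [0.4092, -0.3568, 0.2277]
ee_rot: [3.14, -0.001, -2.851]
force: [-0.4, -1.2, 0.5]
width: 0.0879
gripper_force: 0.0
```

Emit:
{"api": "arm_command", "payload": {
  "series": [0,0,-0.124,-0.965,0.718,0.277,1,0,0,-0.124,-0.965,0.718,0.277,1,0,0,-0.124,-0.965,0.718,0.277,1,0,0,-0.124,-0.965,0.718,0.277,1]
}}

```text
t: 1.72
eef_pos: [0.4799, -0.2632, 0.2007]
ee_rot: [3.141, -0.001, -2.659]
force: [-0.3, -0.1, 0.5]
width: 0.0876
gripper_force: 0.0
```

```bash
python3 - <<'E'
from h import *
s=arm.get_state();print(s["t"],s["eef_pos"],s["ee_rot"],s["qd"].round(3))
np.save("pics/w1.npy",np.array(arm.camera_model("wrist")["pose"]))
cv2.imwrite("pics/w1.png",arm.grab_frame("wrist"))
E
```

```text
1.725 [ 0.47990791 -0.26321275  0.20073806] [ 3.14143914e+00 -6.91742625e-04 -2.65921192e+00] [-0.019 -0.012 -0.    -0.     0.001 -0.002]
```

View pics/w1.png

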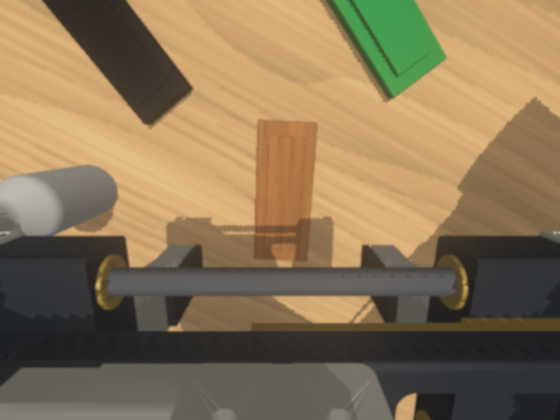

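The wrist view shows the whole cover panel, corners near (258,120), (317,122), (308,260) and (254,260), with the green and black look-alikes beyond it. I'll segment it and check the size on the slab-top plane, z=18 mm.

```bash
cat >> h.py <<'E'
def mask_ratio(im,thr):
    b=cv2.GaussianBlur(im,(3,3),0).astype(float)
    return b[...,2]/(b[...,0]+1),b
def quad(mask,seed):
    n,l=cv2.connectedComponents(mask.astype(np.uint8))
    k=l[seed[1],seed[0]]
    if k==0:return None
    c=max(cv2.findContours((l==k).astype(np.uint8),cv2.RETR_EXTERNAL,cv2.CHAIN_APPROX_NONE)[0],key=cv2.contourArea)
    return c[:,0]
def measure(m,c,z):
    W=cast(m,c,z)[:,:2]*1000
    (cx,cy),(w,h),a=cv2.minAreaRect(W.astype(np.float32))
    if w<h:w,h,a=h,w,a+90
    return (cx,cy),(w,h),(a+90)%180-90
E
python3 - <<'E'
from h import *
im=cv2.imread("pics/w1.png");m=arm.camera_model("wrist");m["pose"]=np.load("pics/w1.npy")
r,b=mask_ratio(im,0);h=cv2.cvtColor(im,cv2.COLOR_BGR2HSV)
for p in[(288,180),(288,240),(300,130),(230,180),(350,180),(240,245),(340,230),(280,264),(400,150)]:print(p,r[p[1],p[0]].round(2),b[p[1],p[0]].round(0),h[p[1],p[0]])
for t in(1.9,2.1,2.3,2.5):
    k=cv2.morphologyEx((r>t).astype(np.uint8),cv2.MORPH_CLOSE,np.ones((5,5)));k=cv2.morphologyEx(k,cv2.MORPH_OPEN,np.ones((5,5)))
    c=quad(k,(288,180))
    if c is not None:print(t,measure(m,c,.018),c.min(0),c.max(0))
E
```

```text
(288, 180) 2.44 [ 70. 117. 173.] [ 14 153 172]
(288, 240) 2.19 [ 51.  80. 114.] [ 14 141 114]
(300, 130) 2.41 [ 78. 129. 190.] [ 14 150 191]
(230, 180) 1.82 [115. 168. 211.] [ 17 116 211]
(350, 180) 1.78 [123. 180. 221.] [ 17 113 221]
(240, 245) 1.77 [ 78. 112. 140.] [ 16 113 140]
(340, 230) 1.78 [122. 178. 219.] [ 17 112 220]
(280, 264) 1.81 [113. 164. 206.] [ 17 114 208]
(400, 150) 1.81 [113. 165. 206.] [ 17 115 206]
1.9 ((473.00164794921875, -263.53387451171875), (150.6321563720703, 61.04389572143555), 24.839679718017578) [254 119] [317 260]
2.1 ((473.0700378417969, -263.6346130371094), (148.1842498779297, 58.342166900634766), 24.818349838256836) [256 120] [316 259]
2.3 ((456.3050842285156, -271.41693115234375), (109.04297637939453, 56.21600341796875), 24.852550506591797) [257 122] [314 226]
```

Emit:
{"api": "arm_command", "payload": {
  "series": [0,0,0,-0.55,0.7,0,1,0,0,0,-0.55,0.7,0,1]
}}

```text
t: 2.02
eef_pos: [0.4961, -0.175, 0.2013]
ee_rot: [-3.141, 0.001, -2.661]
force: [0.2, -0.3, 0.6]
width: 0.0879
gripper_force: 0.0
```

Emit:
{"api": "arm_command", "payload": {
  "series": [0,0,0,-0.55,0.7,0,1,0,0,0,-0.55,0.7,0,1]
}}

```text
t: 2.28
eef_pos: [0.5129, -0.0868, 0.2015]
ee_rot: [-3.141, 0.001, -2.66]
force: [0.2, -0.3, 0.1]
width: 0.0874
gripper_force: 0.0
```

Emit:
{"api": "arm_command", "payload": {
  "series": [0,0,0.073,-0.55,0.72,0,1,0,0,0.073,-0.55,0.72,0,1,0,0,0.073,-0.55,0.72,0,1,0,0,0.073,-0.55,0.72,0,1]
}}

```text
t: 2.78
eef_pos: [0.5278, 0.0008, 0.2011]
ee_rot: [-3.142, 0.0, -2.775]
force: [-0.5, -0.4, 0.0]
width: 0.0877
gripper_force: 0.0
```

```bash
cat > look.py <<'E'
import sys
from h import *
n=sys.argv[1];s=arm.get_state();m=arm.camera_model("wrist");print(s["t"],s["eef_pos"],s["ee_rot"])
np.save(f"pics/{n}.npy",np.array(m["pose"]))
im=arm.grab_frame("wrist");cv2.imwrite(f"pics/{n}.png",im)
r,b=mask_ratio(im,0);z=float(sys.argv[2])
p=tuple(proj(m,[float(sys.argv[3]),float(sys.argv[4]),z])[0].astype(int));print("seed",p,r[p[1],p[0]])
for t in(1.8,1.9,2.0,2.1):
    k=cv2.morphologyEx((r>t).astype(np.uint8),cv2.MORPH_CLOSE,np.ones((5,5)));k=cv2.morphologyEx(k,cv2.MORPH_OPEN,np.ones((5,5)))
    c=quad(k,p)
    if c is not None:print(t,measure(m,c,z),c.min(0),c.max(0))
E
python3 look.py w2 .03 .525 .002
```

```text
2.775 [0.52781598 0.00075379 0.20106165] [-3.14153060e+00  8.61834101e-05 -2.77496311e+00]
seed (np.int64(282), np.int64(200)) 2.4166666666666665
1.8 ((523.8330688476562, 1.6287689208984375), (149.04859924316406, 60.30411148071289), 20.856403350830078) [253 123] [314 266]
1.9 ((524.2236328125, 1.87091064453125), (148.02781677246094, 59.186668395996094), 20.993206024169922) [254 124] [313 266]
2.0 ((524.2028198242188, 1.7775650024414062), (148.08807373046875, 58.239532470703125), 20.808603286743164) [254 124] [313 266]
2.1 ((524.0955200195312, 1.8550491333007812), (145.92796325683594, 57.44186019897461), 20.993181228637695) [254 125] [312 265]
```

View pics/w2.png

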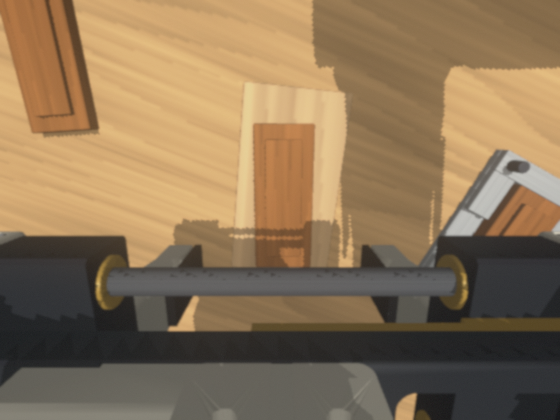

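The bottom panel spans (253,123) to (314,266) on the light plywood, and the mould is at right. The size is 149 x 60 mm as expected. Next, the mould.

```bash
python3 - <<'E'
from h import *
print(go([.517,.241,.2],np.radians(-185.5)))
E
```

```text
(array([ 0.   , -0.   ,  0.294]), array([-0.76 ,  2.283,  0.01 ]))
```

Emit:
{"api": "arm_command", "payload": {
  "series": [0,0,0.1,-0.25,0.75,0,1,0,0,0.1,-0.25,0.75,0,1]
}}

```text
t: 3.08
eef_pos: [0.5244, 0.0816, 0.2011]
ee_rot: [3.141, 0.001, -2.934]
force: [0.2, -0.4, -0.6]
width: 0.0876
gripper_force: 0.0
```

```bash
python3 - <<'E'
from h import *
print(go([.517,.241,.2],np.radians(-185.5)))
E
```

```text
(array([ 0.   , -0.   ,  0.193]), array([-0.256,  1.575,  0.011]))
```

Emit:
{"api": "arm_command", "payload": {
  "series": [0,0,0,-0.128,0.79,0,1,0,0,0,-0.128,0.79,0,1]
}}

```text
t: 3.32
eef_pos: [0.5205, 0.1622, 0.201]
ee_rot: [3.141, 0.0, -2.929]
force: [-0.8, -0.0, -0.3]
width: 0.0878
gripper_force: 0.0
```

Emit:
{"api": "arm_command", "payload": {
  "series": [0,0,0.193,-0.128,0.785,0,1,0,0,0.193,-0.128,0.785,0,1,0,0,0.193,-0.128,0.785,0,1,0,0,0.193,-0.128,0.785,0,1]
}}

```text
t: 3.82
eef_pos: [0.5164, 0.2391, 0.2007]
ee_rot: [-3.141, -0.0, 3.051]
force: [-0.1, -0.8, -0.2]
width: 0.0875
gripper_force: 0.0
```

```bash
python3 look.py w3 .028 .505 .241
```

```text
3.825 [0.51641277 0.23910857 0.20071709] [-3.14107776e+00 -4.71682744e-04  3.05066577e+00]
seed (np.int64(281), np.int64(191)) 2.3
1.8 ((500.3219909667969, 245.36541748046875), (145.84213256835938, 56.96138381958008), -5.838325500488281) [257 111] [315 253]
1.9 ((500.4075622558594, 245.57708740234375), (144.7975616455078, 56.2113037109375), -6.326499938964844) [258 112] [314 253]
2.0 ((499.9306945800781, 245.58059692382812), (143.4401397705078, 56.11321258544922), -6.326499938964844) [258 112] [313 252]
2.1 ((519.0985717773438, 243.33126831054688), (62.539154052734375, 54.87204360961914), -5.228630065917969) [258 174] [311 233]
```

View pics/w3.png

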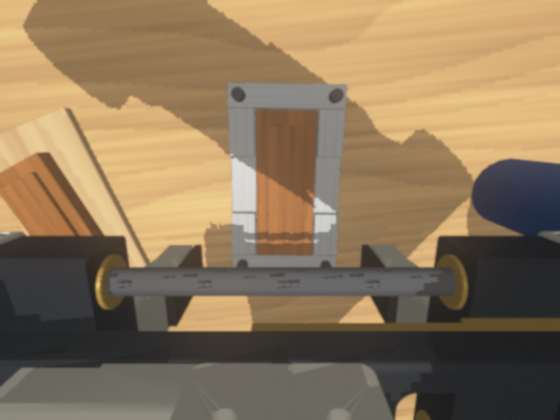

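The fresh panel sits in the mould at (256,109) to (319,255), with the finger gaps in the long walls between about rows 157 and 213. The flask is at right, clear of the gripper. The neighbour here is grey, so the threshold must be lower. I'll remeasure offline.

```bash
python3 - <<'E'
from h import *
im=cv2.imread("pics/w3.png");m=arm.camera_model("wrist");m["pose"]=np.load("pics/w3.npy")
r,b=mask_ratio(im,0)
for t in(1.3,1.4,1.5,1.6):
    k=cv2.morphologyEx((r>t).astype(np.uint8),cv2.MORPH_CLOSE,np.ones((5,5)));k=cv2.morphologyEx(k,cv2.MORPH_OPEN,np.ones((5,5)))
    c=quad(k,(281,191))
    if c is not None:print(t,measure(m,c,.028),c.min(0),c.max(0))
# edges by line fit
for y in range(115,250,15):
    row=r[y,235:340];i=np.where(row>1.5)[0]+235;print(y,i.min(),i.max(),end="; ")
p=[.5003,.2455,.09]
print(go(p,np.radians(-186.2)))
E
```

```text
1.3 ((500.6420593261719, 245.3934783935547), (149.08497619628906, 60.01589584350586), -6.397491455078125) [256 109] [317 255]
1.4 ((500.4464111328125, 244.8078155517578), (148.05474853515625, 59.76138687133789), -5.653312683105469) [256 110] [316 254]
1.5 ((500.41943359375, 245.0877685546875), (147.91241455078125, 58.52605438232422), -5.8778228759765625) [256 110] [316 254]
1.6 ((500.5438232421875, 245.5526580810547), (147.0133056640625, 58.22975158691406), -6.374153137207031) [257 110] [316 254]
115 256 316; 130 256 315; 145 257 315; 160 257 314; 175 257 313; 190 257 313; 205 257 339; 220 257 312; 235 257 339; (array([-0.   , -0.   ,  0.011]), array([0.167, 0.05 , 1.108]))
```

Emit:
{"api": "arm_command", "payload": {
  "series": [0,0,0.01,0.165,0.05,0.4,1,0,0,0.01,0.165,0.05,0.9,1,0,0,0.01,0.165,0.05,0.9,1]
}}

```text
t: 4.25
eef_pos: [0.4986, 0.2442, 0.1082]
ee_rot: [-3.136, -0.005, 3.033]
force: [0.2, -0.8, 0.3]
width: 0.088
gripper_force: 0.0
```

Emit:
{"api": "arm_command", "payload": {
  "series": [0,0,0,0,0,0.2,1,0,0,0,0,0,0.4,1,0,0,0,0,0,0.4,1,0,0,0,0,0,0.4,1]
}}

```text
t: 4.75
eef_pos: [0.5015, 0.2473, 0.0728]
ee_rot: [3.14, 0.002, 3.034]
force: [0.1, 0.0, -0.2]
width: 0.0878
gripper_force: 0.0
```

```bash
python3 - <<'E'
from h import *
s=arm.get_state();print(s["eef_pos"],s["ee_rot"],s["force"]);print(go([.5005,.2452,.036],np.radians(-186.1)))
E
```

```text
[0.50149245 0.24729007 0.07276491] [3.14013449e+00 1.71457183e-03 3.03377964e+00] [ 0.09183825  0.00532347 -0.19152266]
(array([-0.   ,  0.   , -0.001]), array([ 0.008, -0.022,  0.368]))
```

Emit:
{"api": "arm_command", "payload": {
  "series": [0,0,0,0.008,-0.015,0.15,1,0,0,0,0.008,-0.015,0.3,1,0,0,0,0.008,-0.015,0.368,1,0,0,0,0.008,-0.015,0.368,1,0,0,0,0.008,-0.015,0.368,1]
}}

```text
t: 5.38
eef_pos: [0.4995, 0.2456, 0.034]
ee_rot: [-3.141, -0.0, 3.034]
force: [0.1, 0.5, -0.2]
width: 0.0873
gripper_force: 0.0
```

```bash
python3 - <<'E'
from h import *
s=arm.get_state();print(s["eef_pos"],s["ee_rot"],s["force"],s["moment"]);print(go([.5005,.2452,.036],np.radians(-186.1)))
E
```

```text
[0.49949799 0.24558161 0.03399804] [-3.14143875e+00 -6.80013676e-05  3.03363469e+00] [ 0.12715726  0.50930101 -0.19429075] [-0.04060557 -0.01337778  0.02469494]
(array([-0.   ,  0.   , -0.001]), array([-0.01 , -0.003, -0.02 ]))
```

Emit:
{"api": "arm_command", "payload": {
  "series": [0,0,0,0,0,0,0.75,0,0,0,0,0,0,0.6,0,0,0,0,0,0,0.5,0,0,0,0,0,0,0.5,0,0,0,0,0,0,0.5],
  "force": 20
}}

```text
t: 6.0
eef_pos: [0.4994, 0.2455, 0.0342]
ee_rot: [-3.142, -0.0, 3.034]
force: [-0.3, -0.5, 2.0]
width: 0.06
gripper_force: 20.0
```

Emit:
{"api": "arm_command", "payload": {
  "series": [0,0,0,0,0,-0.1,0.5,0,0,0,0,0,-0.2,0.5,0,0,0,0,0,-0.3,0.5,0,0,0,0,0,-0.5,0.5,0,0,0,0,0,-0.5,0.5]
}}

```text
t: 6.62
eef_pos: [0.5004, 0.2464, 0.086]
ee_rot: [3.139, 0.002, 3.034]
force: [0.2, -0.1, -1.2]
width: 0.0596
gripper_force: 20.0
```

```bash
python3 - <<'E'
from h import *
s=arm.get_state();print(s["t"],s["eef_pos"],s["ee_rot"],s["force"],s["width"],s["gripper_force"])
print(go([.5238,.0016,.12],np.radians(20.9-180)))
E
```

```text
6.625 [0.50035387 0.24638447 0.08597957] [3.13880716e+00 2.41091474e-03 3.03382023e+00] [ 0.21066639 -0.11709074 -1.16521326] 0.05962797904399049 19.99972254037857
(array([-0.   ,  0.   , -0.301]), array([-0.496, -2.408, -0.34 ]))
```

Held: width 60 mm, grip 20 N, lifted clear. Now I'll carry it over to the board.

Emit:
{"api": "arm_command", "payload": {
  "series": [0,0,0,-0.08,-0.4,-0.25,0.5,0,0,0,-0.16,-0.8,-0.25,0.5]
}}

```text
t: 6.88
eef_pos: [0.5074, 0.1642, 0.1103]
ee_rot: [3.14, 0.002, 3.035]
force: [0.5, 0.3, -2.0]
width: 0.0599
gripper_force: 20.0
```

Emit:
{"api": "arm_command", "payload": {
  "series": [0,0,-0.1,-0.16,-0.4,0,0.5,0,0,-0.2,-0.16,-0.8,0,0.5,0,0,-0.3,-0.16,-0.8,0,0.5,0,0,-0.3,-0.16,-0.8,0,0.5]
}}

```text
t: 7.38
eef_pos: [0.5138, 0.0825, 0.1088]
ee_rot: [3.142, -0.0, -2.78]
force: [0.1, 0.4, -1.8]
width: 0.0603
gripper_force: 20.0
```

```bash
python3 - <<'E'
from h import *
s=arm.get_state();print(s["t"],s["eef_pos"],s["ee_rot"],s["width"])
print(go([.5229,.0012,.11],np.radians(20.9-180)))
E
```

```text
7.375 [0.51384295 0.08249368 0.10875611] [ 3.14151212e+00 -2.46276285e-04 -2.78046308e+00] 0.06027005267734683
(array([ 0.   ,  0.   , -0.002]), array([ 0.203, -0.793, -0.012]))
```

Emit:
{"api": "arm_command", "payload": {
  "series": [0,0,0,0.1,-0.4,0,0.5,0,0,0,0.203,-0.793,0,0.5,0,0,0,0.203,-0.793,0,0.5,0,0,0,0.203,-0.793,0,0.5]
}}

```text
t: 7.88
eef_pos: [0.5233, 0.002, 0.1089]
ee_rot: [3.141, -0.0, -2.781]
force: [0.0, -0.1, -0.8]
width: 0.0599
gripper_force: 20.0
```

```bash
cat > see.py <<'E'
import sys
from h import *
n=sys.argv[1];s=arm.get_state();print(s["t"],s["eef_pos"],s["ee_rot"]);print(go([.5229,.0012,.11],np.radians(20.9-180)))
m=arm.camera_model("wrist");np.save(f"pics/{n}.npy",np.array(m["pose"]));cv2.imwrite(f"pics/{n}.png",arm.grab_frame("wrist"))
E
python3 see.py w4
```

```text
7.875 [0.52327748 0.00202899 0.10887964] [ 3.14149859e+00 -4.81349347e-05 -2.78095718e+00]
(array([-0.   ,  0.   , -0.003]), array([ 0.006, -0.006, -0.011]))
```

View pics/w4.png

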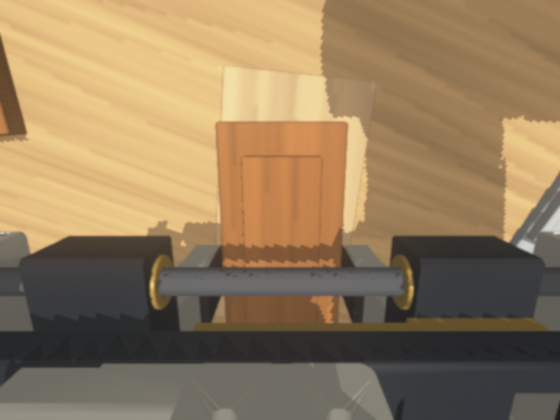

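The held panel hangs square in the jaws, its far edge at row ~122 from (217) to (347), with the board beyond. I'll check where its centre sits in the tool frame.

```bash
python3 - <<'E'
from h import *
m=arm.camera_model("wrist");s=arm.get_state();m["pose"]=np.load("pics/w4.npy")
T=R.from_euler("xyz",[np.pi,0,s["ee_rot"][2]])
W=cast(m,[(217,122),(347,122),(220,240),(344,240)],s["eef_pos"][2]-.006);print((T.inv().apply(W-s["eef_pos"])*1000).round(1))
# same far-edge method on w2 for the bottom panel
m["pose"]=np.load("pics/w2.npy");W=cast(m,[(253,123.5),(314.5,123.5)],.03)
d=np.array([np.cos(np.radians(-159.1)),np.sin(np.radians(-159.1))]);print(W[:,:2].mean(0)-d*.075)
E
```

```text
[[ 73.1 -28.3   6. ]
 [ 73.1  29.5   6. ]
 [ 17.7 -29.9   6. ]
 [ 17.6  31.    6. ]]
[0.52457    0.00243142]
```

Panel centre is 1–2 mm along −tool x, as expected. I'll add a 0.6 mm correction and lower.

Emit:
{"api": "arm_command", "payload": {
  "series": [0,0,-0.003,0.006,0,0.2,0.5,0,0,-0.003,0.006,0,0.36,0.5,0,0,-0.003,0.006,0,0.42,0.5,0,0,-0.003,0.006,0,0.45,0.5,0,0,-0.003,0.006,0,0.45,0.5]
}}

```text
t: 8.55
eef_pos: [0.5229, 0.0018, 0.0643]
ee_rot: [-3.142, 0.0, -2.773]
force: [-0.5, 0.2, -1.3]
width: 0.06
gripper_force: 20.0
```

Emit:
{"api": "arm_command", "payload": {
  "series": [0,0,0,0,0,0.01,0.5,0,0,0,0,0,0.02,0.5,0,0,0,0,0,0.03,0.5,0,0,0,0,0,0.03,0.5]
}}

```text
t: 9.05
eef_pos: [0.5226, 0.0014, 0.061]
ee_rot: [3.142, -0.0, -2.774]
force: [-0.5, -0.7, -0.9]
width: 0.06
gripper_force: 20.0
```

Emit:
{"api": "arm_command", "payload": {
  "series": [0,0,0,0,0,0.01,0.5,0,0,0,0,0,0.01,0.5]
}}

```text
t: 9.3
eef_pos: [0.5227, 0.0015, 0.0602]
ee_rot: [-3.142, 0.0, -2.774]
force: [-0.5, -0.5, 0.6]
width: 0.0598
gripper_force: 20.0
```

Emit:
{"api": "arm_command", "payload": {
  "series": [0,0,0,0,0,0.01,0.5,0,0,0,0,0,0.01,0.5]
}}

```text
t: 9.55
eef_pos: [0.5228, 0.0014, 0.0601]
ee_rot: [-3.141, 0.0, -2.773]
force: [-5.0, 0.3, 11.6]
width: 0.0599
gripper_force: 20.0
```

Touchdown, 12 N. I'll ease off, then open and rise.

Emit:
{"api": "arm_command", "payload": {
  "series": [0,0,0,0,0,-0.007,0.5,0,0,0,0,0,-0.007,0.5]
}}

```text
t: 9.8
eef_pos: [0.5227, 0.0015, 0.0601]
ee_rot: [-3.142, 0.0, -2.774]
force: [-3.0, 0.6, 5.7]
width: 0.0596
gripper_force: 20.0
```

Emit:
{"api": "arm_command", "payload": {
  "series": [0,0,0,0,0,0,0.72,0,0,0,0,0,0,0.8,0,0,0,0,0,0,1,0,0,0,0,0,0,1,0,0,0,0,0,0,1]
}}

```text
t: 10.42
eef_pos: [0.5226, 0.0014, 0.0597]
ee_rot: [3.142, -0.0, -2.774]
force: [-0.2, 0.3, -0.1]
width: 0.087
gripper_force: 0.0
```

Emit:
{"api": "arm_command", "payload": {
  "series": [0,0,0,0,0,-0.3,1,0,0,0,0,0,-0.9,1,0,0,0,0,0,-0.9,1]
}}

```text
t: 10.8
eef_pos: [0.5255, 0.0022, 0.1544]
ee_rot: [-3.141, 0.009, -2.773]
force: [0.5, 0.9, -1.2]
width: 0.0875
gripper_force: 0.0
```

Emit:
{"api": "arm_command", "payload": {
  "series": [0,0,0,-0.15,0,-0.6,1,0,0,0,-0.15,0,-0.6,1,0,0,0,-0.15,0,-0.6,1,0,0,0,-0.15,0,-0.6,1]
}}

```text
t: 11.3
eef_pos: [0.5358, 0.0066, 0.2085]
ee_rot: [3.141, -0.002, -2.774]
force: [-0.2, 0.3, 0.9]
width: 0.0877
gripper_force: 0.0
```

```bash
python3 look.py w5 .054 .524 .002; python3 - <<'E'
from h import *
print(go([.473,-.2635,.11],np.radians(24.8-180)))
E
```

```text
11.3 [0.53577184 0.00658604 0.20850326] [ 3.14130809e+00 -2.22191768e-03 -2.77390678e+00]
seed (np.int64(280), np.int64(193)) 2.4305555555555554
1.8 ((524.3711547851562, 2.7569580078125), (150.39306640625, 60.146114349365234), 21.044443130493164) [249 112] [314 266]
1.9 ((524.2581787109375, 2.6883544921875), (148.43450927734375, 59.12605285644531), 21.031234741210938) [249 113] [313 265]
2.0 ((524.2601318359375, 2.7047080993652344), (148.473876953125, 58.221248626708984), 21.11052703857422) [250 113] [313 265]
2.1 ((524.1498413085938, 2.6471786499023438), (146.5192413330078, 57.63454055786133), 21.12424087524414) [250 114] [312 264]
(array([ 0.   ,  0.   , -0.041]), array([ 1.558, -2.294,  0.986]))
```

View pics/w5.png

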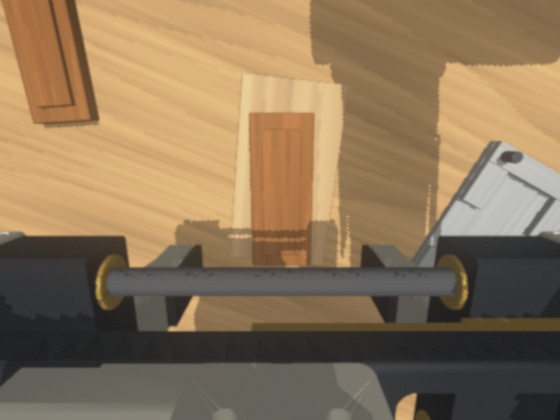

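The fresh panel lies square on the bottom panel, (249,112) to (314,266). Measured at (524.3, 2.7) mm and 21.0°, against the bottom panel's (524, 1.8) mm and 20.9°. Now the cover.

Emit:
{"api": "arm_command", "payload": {
  "series": [0,0,0,0.52,-0.765,0,1,0,0,0,0.52,-0.765,0,1]
}}

```text
t: 11.6
eef_pos: [0.5144, -0.0847, 0.2088]
ee_rot: [3.141, -0.002, -2.774]
force: [0.2, 0.6, 0.4]
width: 0.0876
gripper_force: 0.0
```

Emit:
{"api": "arm_command", "payload": {
  "series": [0,0,0,0.52,-0.765,0.3,1,0,0,0,0.52,-0.765,0.3,1]
}}

```text
t: 11.85
eef_pos: [0.493, -0.1751, 0.1782]
ee_rot: [3.141, -0.002, -2.775]
force: [1.6, 0.2, -1.1]
width: 0.0875
gripper_force: 0.0
```

Emit:
{"api": "arm_command", "payload": {
  "series": [0,0,-0.041,0.518,-0.764,0.8,1,0,0,-0.041,0.518,-0.764,0.8,1,0,0,-0.041,0.518,-0.764,0.8,1,0,0,-0.041,0.518,-0.764,0.8,1]
}}

```text
t: 12.35
eef_pos: [0.4736, -0.2634, 0.0993]
ee_rot: [3.141, -0.001, -2.71]
force: [0.1, 0.4, 0.8]
width: 0.0877
gripper_force: 0.0
```

```bash
python3 - <<'E'
from h import *
s=arm.get_state();print(s["t"],s["eef_pos"],s["ee_rot"])
print(go([.473,-.2636,.026],np.radians(24.8-180)))
E
```

```text
12.35 [ 0.47357657 -0.26341289  0.09934132] [ 3.14113340e+00 -1.09744156e-03 -2.70998534e+00]
(array([ 0.   ,  0.   , -0.001]), array([0.006, 0.001, 0.733]))
```

Emit:
{"api": "arm_command", "payload": {
  "series": [0,0,0,0.006,0,0.4,1,0,0,0,0.006,0,0.65,1,0,0,0,0.006,0,0.73,1,0,0,0,0.006,0,0.73,1,0,0,0,0.006,0,0.73,1]
}}

```text
t: 12.98
eef_pos: [0.4744, -0.2634, 0.0281]
ee_rot: [-3.14, 0.002, -2.708]
force: [1.1, 0.6, -0.7]
width: 0.088
gripper_force: 0.0
```

Emit:
{"api": "arm_command", "payload": {
  "series": [0,0,0,0,0,0,0.75,0,0,0,0,0,0,0.6,0,0,0,0,0,0,0.5,0,0,0,0,0,0,0.5,0,0,0,0,0,0,0.5],
  "force": 20
}}

```text
t: 13.6
eef_pos: [0.4733, -0.2636, 0.027]
ee_rot: [-3.141, 0.0, -2.709]
force: [-0.5, 0.8, 3.5]
width: 0.0595
gripper_force: 20.0
```

Emit:
{"api": "arm_command", "payload": {
  "series": [0,0,0,0,0,-0.1,0.5,0,0,0,0,0,-0.3,0.5,0,0,0,0,0,-0.6,0.5,0,0,0,0,0,-0.95,0.5,0,0,0,0,0,-0.95,0.5]
}}

```text
t: 14.22
eef_pos: [0.4749, -0.2639, 0.1248]
ee_rot: [-3.138, 0.004, -2.709]
force: [0.0, 0.4, -1.9]
width: 0.06
gripper_force: 20.0
```

```bash
python3 - <<'E'
from h import *
s=arm.get_state();print(s["t"],s["eef_pos"],s["ee_rot"])
print(go([.524,.002,.12],np.radians(20.9-180)))
E
```

```text
14.225 [ 0.47487663 -0.26388282  0.12484299] [-3.13830127  0.00427664 -2.70891637]
(array([ 0.   , -0.   ,  0.043]), array([-1.561,  2.208,  0.048]))
```

Emit:
{"api": "arm_command", "payload": {
  "series": [0,0,0,-0.26,0.37,0,0.5,0,0,0,-0.52,0.736,0,0.5]
}}

```text
t: 14.48
eef_pos: [0.4888, -0.1741, 0.1211]
ee_rot: [3.141, -0.001, -2.711]
force: [0.6, 1.0, -1.8]
width: 0.0597
gripper_force: 20.0
```

Emit:
{"api": "arm_command", "payload": {
  "series": [0,0,0.043,-0.4,0.56,0,0.5,0,0,0.043,-0.52,0.736,0,0.5,0,0,0.043,-0.52,0.736,0,0.5,0,0,0.043,-0.52,0.736,0,0.5]
}}

```text
t: 14.98
eef_pos: [0.5053, -0.0864, 0.1212]
ee_rot: [3.141, -0.001, -2.777]
force: [-0.1, 0.0, -2.1]
width: 0.0598
gripper_force: 20.0
```

```bash
python3 - <<'E'
from h import *
s=arm.get_state();print(s["t"],s["eef_pos"],s["ee_rot"])
print(go([.524,.002,.12],np.radians(20.9-180)))
E
```

```text
14.975 [ 0.50534798 -0.08640991  0.12117481] [ 3.14119399e+00 -1.33677530e-03 -2.77650962e+00]
(array([ 0., -0.,  0.]), array([-0.49 ,  0.759,  0.012]))
```

Emit:
{"api": "arm_command", "payload": {
  "series": [0,0,0,-0.25,0.38,0,0.5,0,0,0,-0.49,0.759,0,0.5,0,0,0,-0.49,0.759,0,0.5,0,0,0,-0.49,0.759,0,0.5]
}}

```text
t: 15.48
eef_pos: [0.5242, 0.0013, 0.1214]
ee_rot: [3.141, -0.001, -2.778]
force: [-0.9, -0.0, -2.0]
width: 0.0599
gripper_force: 20.0
```

```bash
python3 - <<'E'
from h import *
s=arm.get_state();print(s["t"],s["eef_pos"],s["ee_rot"])
print(go([.524,.002,.087],np.radians(20.9-180)))
m=arm.camera_model("wrist");im=arm.grab_frame("wrist")
r,b=mask_ratio(im,0);T=R.from_euler("xyz",[np.pi,0,s["ee_rot"][2]])
e=[np.where((r[60:160,x]>2))[0].min()+60 for x in range(240,325,10)];print(e)
W=cast(m,[(245,np.median(e)),(320,np.median(e))],s["eef_pos"][2]-.009);print((T.inv().apply(W-s["eef_pos"])*1000).round(1))
E
```

```text
15.475 [0.52418116 0.00126945 0.12136427] [ 3.14147631e+00 -1.10213377e-03 -2.77753842e+00]
(array([-0.,  0., -0.]), array([-0.001,  0.007,  0.344]))
[np.int64(119), np.int64(118), np.int64(119), np.int64(118), np.int64(119), np.int64(118), np.int64(118), np.int64(118), np.int64(118)]
[[ 74.8 -16.    9. ]
 [ 74.8  18.    9. ]]
```

Held centred (far edge at 74.8 mm). Lowering.

Emit:
{"api": "arm_command", "payload": {
  "series": [0,0,0,0,0.006,0.15,0.5,0,0,0,0,0.006,0.27,0.5,0,0,0,0,0.006,0.31,0.5,0,0,0,0,0.006,0.32,0.5,0,0,0,0,0.006,0.32,0.5]
}}

```text
t: 16.15
eef_pos: [0.5246, 0.0027, 0.0899]
ee_rot: [-3.142, 0.0, -2.777]
force: [-0.6, -0.6, -1.4]
width: 0.0598
gripper_force: 20.0
```

Emit:
{"api": "arm_command", "payload": {
  "series": [0,0,0,0,0,0.01,0.5,0,0,0,0,0,0.01,0.5]
}}

```text
t: 16.4
eef_pos: [0.5246, 0.0028, 0.0889]
ee_rot: [3.142, 0.0, -2.777]
force: [0.1, 0.3, -2.2]
width: 0.0595
gripper_force: 20.0
```

Emit:
{"api": "arm_command", "payload": {
  "series": [0,0,0,0,0,0.01,0.5,0,0,0,0,0,0.01,0.5]
}}

```text
t: 16.65
eef_pos: [0.5244, 0.0027, 0.0877]
ee_rot: [-3.142, -0.0, -2.777]
force: [-0.7, -0.3, -2.2]
width: 0.0598
gripper_force: 20.0
```

Emit:
{"api": "arm_command", "payload": {
  "series": [0,0,0,0,-0.003,0.007,0.5,0,0,0,0,-0.003,0.007,0.5]
}}

```text
t: 16.9
eef_pos: [0.5246, 0.0024, 0.087]
ee_rot: [3.142, -0.0, -2.777]
force: [0.3, 0.1, -1.8]
width: 0.0601
gripper_force: 20.0
```

Emit:
{"api": "arm_command", "payload": {
  "series": [0,0,0,0,0,0.005,0.5,0,0,0,0,0,0.005,0.5]
}}

```text
t: 17.15
eef_pos: [0.5246, 0.0024, 0.087]
ee_rot: [-3.141, 0.0, -2.777]
force: [-2.9, 0.5, 4.8]
width: 0.0597
gripper_force: 20.0
```

Contact, about 6 N. Releasing and rising to check.

Emit:
{"api": "arm_command", "payload": {
  "series": [0,0,0,0,0,0,0.72,0,0,0,0,0,0,0.8,0,0,0,0,0,0,1,0,0,0,0,0,0,1,0,0,0,0,0,0,1]
}}

```text
t: 17.77
eef_pos: [0.5246, 0.0024, 0.0865]
ee_rot: [-3.142, -0.0, -2.777]
force: [0.1, 0.5, 0.6]
width: 0.0869
gripper_force: 0.0
```

Emit:
{"api": "arm_command", "payload": {
  "series": [0,0,0,0,0,-0.3,1,0,0,0,0,0,-0.9,1,0,0,0,0,0,-0.9,1]
}}

```text
t: 18.15
eef_pos: [0.5274, 0.0031, 0.1813]
ee_rot: [-3.14, 0.009, -2.776]
force: [-0.0, 0.1, -1.2]
width: 0.0878
gripper_force: 0.0
```

Emit:
{"api": "arm_command", "payload": {
  "series": [0,0,0,-0.2,0,-0.5,1,0,0,0,-0.2,0,-0.5,1,0,0,0,-0.2,0,-0.5,1,0,0,0,-0.2,0,-0.5,1]
}}

```text
t: 18.65
eef_pos: [0.5424, 0.0093, 0.2254]
ee_rot: [3.141, -0.002, -2.777]
force: [0.6, -0.6, -0.6]
width: 0.0877
gripper_force: 0.0
```

```bash
python3 look.py w6 .078 .524 .002; python3 - <<'E'
from h import *
im=arm.grab_frame("scene");cv2.imwrite("pics/pile.png",np.hstack([cv2.resize(im[140:300,180:340],(400,400)),cv2.imread("pics/w6.png")[:400,120:520]]))
E
```

```text
18.65 [0.54241574 0.00930364 0.22538271] [ 3.14130559e+00 -2.04920324e-03 -2.77702103e+00]
seed (np.int64(280), np.int64(187)) 2.4305555555555554
1.8 ((525.215576171875, 3.179676055908203), (152.19293212890625, 60.80963897705078), 21.16099739074707) [248 103] [315 264]
1.9 ((524.5798950195312, 3.065216064453125), (149.0633544921875, 59.187217712402344), 20.911821365356445) [248 104] [314 262]
2.0 ((524.091552734375, 2.8399505615234375), (147.98980712890625, 58.2326545715332), 20.913721084594727) [249 104] [314 261]
2.1 ((524.4664306640625, 3.0158767700195312), (147.12936401367188, 57.698638916015625), 20.879297256469727) [249 105] [313 261]
```

View pics/pile.png

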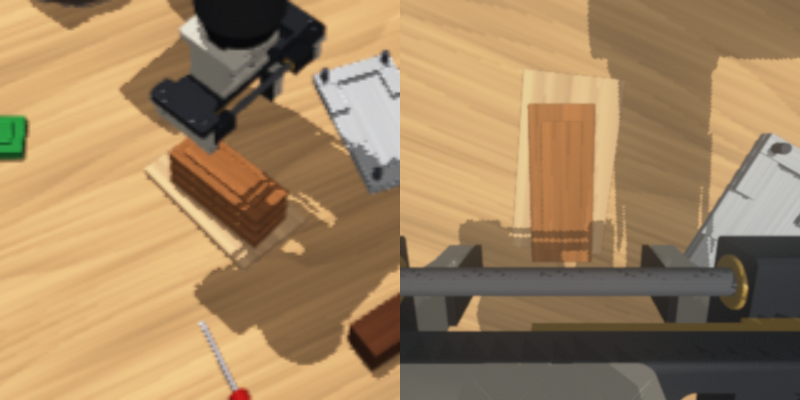

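The pile of three stands square on the board, edges in line, with its top face at about (524.5, 3.0) mm and 20.9°, within about 1.5 mm of the bottom panel. The gripper is clear, so I'm handing in.

```bash
python3 -c "
from station import arm
print(arm.job_done())"
```

```text
the job is handed in; nothing more can be done
None
```

I stacked the fresh panel and then the cover panel squarely on the bottom panel, face up and set down gently, measured within about 1.5 mm and 0.3° of the bottom panel, and handed the job in at about 19 s; the judge's verdict was not shown.

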